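# Unsleeve a glazed rolling pin and put it on show

### The arm

A 7-joint arm with a two-finger parallel gripper is mounted at the origin on the work surface. World frame = base frame: x ahead of the robot, y to its left, z up, the work surface at z = 0. Lengths are in m, angles in rad, forces in N, time in s.
With the tool pointing down it reaches from about 0.35 to 0.9 m from the base axis. Payload 7.2 kg.
Tool frame: the origin (TCP) lies midway between the tips of the shut fingers; the grasp point (between the pads) lies 19 mm behind it; z points along the fingers, y is the direction in which the jaws open and shut (so a half turn about z gives the same grasp; the last joint's range is limited). The gripper opens to 85 mm and grips with 20 to 120 N. Pads are 22 mm wide; open, the fingers measure 114 mm over their backs; the gripper's body (76 mm by 85 mm) begins 54 mm behind the grasp point. The pads swing forward as they close: fully open they stand 13 mm farther back than shut.
Start: joints at [1.131, 0.411, -0.013, 1.596, 0.006, 1.134, -0.082], TCP at [0.227, -0.582, 0.192] pointing down, gripper open.
Joint ranges: [-2.95, 2.95], [-0.29, 1.99], [-1.47, 1.44], [0.14, 2.54], [-1.03, 4.17], [0.13, 1.85], [-2.86, 2.86]. Speed limits (rad/s): [2.39, 2.39, 3.01, 3.01, 3.14, 3.14, 3.14].

### API

Orientations are given as a unit quaternion [x, y, z, w].
In Python, from workcell import r, get_image, look_for gives the robot as it stands. Calls block until the motion is done:
- r.reach(position, orientation): joint-space move of the TCP to a pose.
- r.line_to(position, frame=None, v=0.15, stop_force=None): straight line of the TCP; frame=None keeps the orientation; v is the mean speed in m/s. With stop_force (N) it stops when the force on the tool has changed by that much, and returns True; else False.
- r.move_joints(angles): joint-space move.
- r.set_gripper(opening, f_grip=None): finger opening in m; f_grip is the grip in N (None keeps the last); returns when the fingers have stopped.
- r.hold(seconds).
- r.solve_ik(position, orientation): joint angles nearest the present ones, or None.
- r.state(): the state.
- get_image(name): name is "side" or "top"; returns a dict with "pixels" (480x640x3 uint8, blue, green, red), "z_map" (480x640 float32, m along the optical axis (not along the pixel's ray), 0 where there is no reading), "camera_matrix" (3x3 intrinsics, pixels), "cam_to_world" (4x4, takes a point from camera to world coordinates). Camera axes: x right, y down, z forward; pixel columns grow to the right and rows downward; lengths in m; the calibration is good to about 2 mm. A picture is of the moment at which its call begins.
A pose or a line that the arm cannot do raises r.PlanningError and nothing moves.
- r.job_done(): hands the job in, once; it reports no verdict.
Trained networks look in a picture, given as the dict that the camera call returned (one of the last four; its "shot" number tells which), for a name from the list of things; names that differ only in an ending like _2 or _b are one class to them, and where a whole thing is asked for, a point or a joint stands for the part that bears it (a point fixed in the world has none). Each returns a list of dicts, best first, with "score" (0 to 1); they miss things now and then, are a little off and sometimes report something else, mostly with a low value. They report only what shows in the picture. A call takes as long as a camera call. They do not tell look-alikes from the thing itself.
- look_for(thing, picture): "box" ([left, top, right, bottom] in pixels, round what is visible of it).
The state is a dict: "time_s": time; "joint_positions": joint angles; "qvel": joint speeds; "joint_efforts": joint torques, N m; "tool_pos": TCP position; "orientation": TCP orientation; "force": force on the tool from outside, world axes, zero at the start; "torque": the same for the moment, N m; "gripper_width": finger opening in m.
Only numpy, scipy, OpenCV 4.12 (cv2) and the standard library are available. Lean on these libraries where they do the work, as an engineer would, in place of code of your own. Each camera call takes 0.05 s, during which the arm holds its last target. There are 200 camera calls.

### The job

Draw the glazed rolling pin straight out of its snug leaning sleeve, in line with the sleeve and gently, so that it never binds. Lay it softly on the slanting orange-saddled rest, feeling for its height, and let go of it completely there, then take it up again another way and lay it level and centred in the two brass saddles of the display stand. Set it down softly, keep it off the counter top throughout, and do not disturb the other wares on the counter.

Things in the scene. Friction and masses are not known exactly. Their poses are not given: they have to be found in the camera images.
- pin_mid (a point): centre of the loose rolling pin: plain straight glazed cylinder, white with blue, red and green bands, 28 mm diameter, 180 mm long, ends alike, 0.17 to 0.33 kg. z runs along the pin, at the start towards its free upper end; it stands on the sleeve's floor, its upper 70 mm showing.
- sleeve: fixed cardboard tube with blue bands on a wooden stand, leaning 15 degrees towards its -x (roughly the robot). Origin: centre of its underside, 30 mm above the counter; z along its axis to the mouth at 116 mm; bore 30 mm, floor 6 mm thick, outside 41 mm. Wooden cheeks at its y sides reach 80 mm above the counter. Rigid: an off-line grip or pull presses the pin hard on the bore.
- rest: fixed grey rest; origin under its base, z up. Its slanting 45 degree carriage falls towards +x (away from the robot). A seated pin's centre is at x 0, y 0, height 125 to 175 mm: clamped at an unreported height, so feel for it. Orange V saddles 10 x 46 mm, 35 mm up-slope and 45 mm down-slope of that centre, tops 2 mm below the pin axis; stop 93 mm down-slope; 16 mm spine 39 mm below the axis.
- display: fixed display stand: dark board 170 x 80 x 14 mm with two brass 90 degree V saddles, 12 mm thick, 46 mm wide, at x -60 and +60 mm. Origin: centre of the board's underside on the counter; x level along the board, z up. A seated pin lies along x, its centre 50 mm above the counter over the middle; either end may point either way.
- pin: the same rolling pin as pin_mid (same point and axes)
- pin_end_a (a point): centre of the pin's end face at its z = +90 mm (upper end at the start)
- pin_end_b (a point): centre of the pin's end face at its z = -90 mm (lower end at the start)
- vase: loose blue vase 84 mm wide, 150 mm tall, leave alone; origin under its centre
- bowl: loose blue bowl 80 mm wide, 38 mm tall, leave alone; origin under its centre
- mug: loose white mug 72 mm wide, 85 mm tall, handle to its +y, leave alone; origin under its centre
- tape: loose roll of tape lying flat, 80 mm wide, 24 mm tall, leave alone; origin under its centre
- jar: loose white jar with a brass lid, 70 mm wide, 110 mm tall, leave alone; origin under its centre
- spare: loose empty cardboard tube standing upright, 41 mm wide, 120 mm tall, not the sleeve, leave alone; origin under its centre
- saucer: loose terracotta saucer 110 mm wide, 18 mm tall, leave alone; origin under its centre
Not all that is in view belongs to the job. What is shaped like the display but red is not meant.

How it is judged:
On the way, in this order (a step that is already met when the one before it is completed fails the run):
1. the pin is drawn wholly out of the sleeve (z of pin_mid in the frame of sleeve above 0.208 m), for 0.05 s.
2. the pin lies at rest in both saddles of the slanting rest, let go (x of pin_mid in the frame of rest between -0.022 and 0.022 m and y of pin_mid in the frame of rest between -0.006 and 0.006 m and y of pin_end_a in the frame of rest between -0.012 and 0.012 m and z of pin_mid in the frame of rest between 0.105 and 0.197 m and (angle between pin_mid's own z axis and vertical between 0.7 and 0.87 rad or angle between pin_mid's own z axis and vertical between 2.27 and 2.44 rad) and contact force between pin and rest above 1 N and contact force between pin and the fingers below 0.05 N and linear speed of pin below 0.03 m/s and angular speed of pin below 0.3 rad/s), for 0.3 s.
3. the pin is taken up again, clear of the rest (contact force between pin and rest below 0.01 N and contact force between pin and the fingers above 1 N and (horizontal distance between pin_mid and rest above 0.06 m or z of pin_mid in the frame of rest above 0.23 m)), for 0.1 s.
At the end, for the whole second after the job is handed in: the pin lies let go and at rest in both brass saddles of the display stand: its centre within 20 mm of the middle lengthwise, within 6 mm sideways and in height of the seated position, its axis within 0.09 rad of the stand's x (x of pin_mid in the frame of display between -0.02 and 0.02 m and y of pin_mid in the frame of display between -0.006 and 0.006 m and z of pin_mid in the frame of display between 0.044 and 0.056 m and angle between the z axis of pin_mid and the x axis of display, either way round below 0.09 rad and contact force between pin and the fingers below 0.05 N and linear speed of pin below 0.03 m/s and angular speed of pin below 0.3 rad/s); the robot touches nothing.
It fails at once if while being drawn the pin binds in the sleeve (over 15 N) (contact force between pin and sleeve above 15 N and z of pin_mid in the frame of sleeve above 0.1 m).
It fails at once if the pin is dropped (moves faster than 0.4 m/s out of the fingers) or banged (over 40 N on rest or stand) ((linear speed of pin above 0.4 m/s and contact force between pin and the fingers below 0.05 N) or contact force between pin and rest above 40 N or contact force between pin and display above 40 N).
It fails at once if an end of the pin comes down to the counter (height (world z) of any of pin_end_a, pin_end_b below 0.015 m).
It fails at once if another ware is moved more than 30 mm (distance of any of vase, bowl, mug, tape, jar, spare, saucer from where it was at the start of the episode above 0.03 m).
It also fails if it takes over 67 s, if anything falls off the work surface, if the arm or the gripper's body presses on something with over 40 N, if the wrist force passes 120 N, or if a joint passes its speed limit or range.

## Working session

There is one attempt and no reset: what is moved stays moved. The work goes in short steps, each a Python script; the robot and the scene stay as the last script left them, time stands still between calls to the robot, and variables do not carry over. Pictures are saved under pics/ and viewed, about 8 in all and at most 12, crops included, and the job is handed in when it is done.

```bash
ls; mkdir -p pics; cat > snap.py <<'E'
from workcell import r, get_image, look_for
import cv2, numpy as np, pickle
E
python3 - <<'E'
from snap import *
S={}
for n in ("side","top"):
    p=get_image(n); cv2.imwrite(f"pics/{n}0.png",p["pixels"]); S[n]=p
    print(n,p["camera_matrix"].round(1).tolist(),p["cam_to_world"].round(3).tolist())
    for t in ("pin","sleeve","rest","display","vase","bowl","mug","tape","jar","spare","saucer"):
        print(t,[(round(d["score"],2),[int(x) for x in d["box"]]) for d in look_for(t,p)[:3]])
pickle.dump(S,open("s0.pkl","wb"))
s=r.state();print(s["time_s"],s["orientation"],s["force"],s["gripper_width"])
E
```

```text
pics
side [[566.3, 0.0, 320.3], [0.0, 566.3, 235.1], [0.0, 0.0, 1.0]] [[-0.82, -0.435, 0.373, 0.081], [-0.573, 0.638, -0.515, 0.672], [-0.014, -0.635, -0.772, 1.115], [0.0, 0.0, 0.0, 1.0]]
pin [(0.74, [191, 381, 237, 442]), (0.73, [392, 143, 412, 168])]
sleeve [(0.95, [382, 165, 401, 187])]
rest [(0.71, [291, 216, 378, 298]), (0.28, [296, 176, 323, 195]), (0.25, [388, 139, 417, 169])]
display [(0.94, [332, 327, 407, 406]), (0.76, [228, 306, 303, 383]), (0.71, [270, 411, 339, 480])]
vase [(0.8, [179, 235, 218, 293])]
bowl [(0.92, [294, 173, 322, 197])]
mug [(0.57, [191, 386, 237, 442])]
tape [(0.96, [235, 207, 267, 235]), (0.22, [185, 237, 220, 293])]
jar [(0.93, [417, 140, 450, 182])]
spare [(0.62, [381, 115, 401, 159])]
saucer [(0.92, [147, 340, 196, 388]), (0.3, [191, 383, 235, 443])]
top [[499.5, 0.0, 319.0], [0.0, 499.5, 241.8], [0.0, 0.0, 1.0]] [[0.0, -0.987, 0.162, 0.309], [-1.0, 0.004, 0.023, -0.014], [-0.023, -0.162, -0.986, 1.471], [0.0, 0.0, 0.0, 1.0]]
pin [(0.53, [418, 236, 434, 247])]
sleeve [(0.61, [410, 232, 428, 249])]
rest [(0.8, [308, 202, 353, 280])]
display [(0.81, [157, 287, 209, 352]), (0.79, [373, 299, 420, 362]), (0.6, [242, 287, 288, 352])]
vase [(0.64, [240, 151, 268, 185])]
bowl [(0.63, [368, 166, 395, 189])]
mug [(0.8, [149, 236, 193, 263])]
tape [(0.56, [309, 149, 336, 180])]
jar [(0.79, [458, 246, 489, 275])]
spare [(0.56, [464, 196, 489, 221])]
saucer [(0.95, [171, 184, 207, 221])]
1.2 [ 9.82771266e-01  1.84825966e-01 -2.80275155e-06  2.80013839e-05] [-0.56855108 -0.20442844 -1.24640161] 0.08519607699054785
```

View pictures.

```bash
python3 - <<'E'
import cv2,numpy as np
a=cv2.imread("pics/side0.png")[105:480,140:460]
b=cv2.imread("pics/top0.png")[140:370,140:500]
b=cv2.resize(b,None,fx=2.2,fy=2.2,interpolation=cv2.INTER_CUBIC)
cv2.imwrite("pics/b.png",b); cv2.imwrite("pics/a.png",cv2.resize(a,None,fx=1.6,fy=1.6,interpolation=cv2.INTER_CUBIC))
E
```

```text
(no output)
```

View pics/a.png

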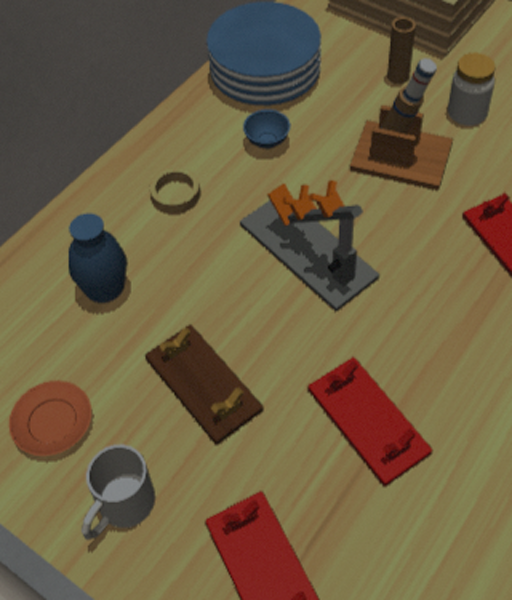

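View pics/b.png

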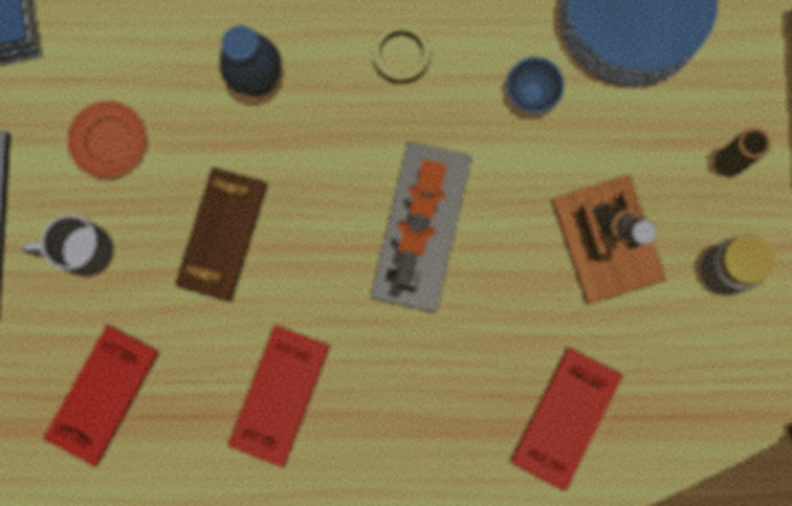

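```bash
cat > snap.py <<'E'
from workcell import r, get_image, look_for
import cv2, numpy as np, pickle
def cloud(p,z=None):
    z=p["z_map"] if z is None else z; K=p["camera_matrix"]; T=np.array(p["cam_to_world"])
    v,u=np.mgrid[:480,:640]
    P=np.stack([(u-K[0,2])*z/K[0,0],(v-K[1,2])*z/K[1,1],z],-1)
    return np.where(z[...,None]>0,P@T[:3,:3].T+T[:3,3],np.nan)
def shots(n,k=6):
    ps=[get_image(n) for _ in range(k)]
    Z=np.stack([p["z_map"] for p in ps]).astype(float); Z[Z==0]=np.nan
    z=np.nan_to_num(np.nanmedian(Z,0)); im=np.mean([p["pixels"] for p in ps],0).astype(np.uint8)
    return im,cloud(ps[0],z),np.nanmedian(np.nanstd(Z,0))
E
python3 - <<'E' 2>/dev/null
from snap import *
D={}
for n in ("side","top"):
    im,C,sd=shots(n); D[n]=(im,C); print(n,"noise",sd)
    h=cv2.cvtColor(im,cv2.COLOR_BGR2HSV)
    H,S,V=[h[...,i].astype(int) for i in range(3)]
    def sub(b,m): 
        k=np.zeros((480,640),bool);k[b[1]:b[3],b[0]:b[2]]=1
        k&=m&np.isfinite(C[...,0]); return C[k]
    disp={"side":(223,301,308,388),"top":(215,210,268,283)}[n]
    P=sub(disp,(C[...,2]>.007)&(C[...,2]<.021)); print("disp",len(P),cv2.minAreaRect((P[:,:2]*1000).astype(np.float32)),np.median(P[:,2]))
    P=sub(disp,(C[...,2]>.024)); print(" brass",len(P),P.mean(0), P[:,2].max())
    rest={"side":(285,205,385,305),"top":(300,195,360,288)}[n]
    P=sub(rest,(C[...,2]>.005)&(C[...,2]<.025)); print("restbase",len(P),cv2.minAreaRect((P[:,:2]*1000).astype(np.float32)),np.median(P[:,2]))
    o=(S>150)&((H<12)|(H>175))&(V>90)&(C[...,2]>.04)
    P=sub(rest,o); print("orange",len(P),P.mean(0),P.min(0),P.max(0))
    sl={"side":(355,175,428,225),"top":(385,215,450,285)}[n]
    P=sub(sl,(C[...,2]>.006)&(C[...,2]<.028)); print("slbase",len(P),cv2.minAreaRect((P[:,:2]*1000).astype(np.float32)),np.median(P[:,2]))
    sl={"side":(375,130,420,195),"top":(400,215,450,270)}[n]
    P=sub(sl,(C[...,2]>.15)&(C[...,2]<.24)); print("pin",len(P),P.mean(0),P.min(0),P.max(0))
pickle.dump(D,open("d.pkl","wb"))
im=D["side"][0]; a=cv2.resize(im[130:225,350:450],None,fx=5,fy=5,interpolation=2); b=cv2.resize(im[190:310,285:385],None,fx=4,fy=4,interpolation=2)
c=np.zeros((480,900,3),np.uint8); c[:475,:500]=a; c[:480,500:900]=b
cv2.imwrite("pics/c.png",cv2.resize(c,(800,427)))
E
```

```text
side noise 0.0025889534390530003
disp 2269 ((536.871826171875, 251.62515258789062), (81.08120727539062, 170.42349243164062), 74.0514144897461) 0.012743869379783224
 brass 302 [0.53302128 0.25636266 0.03810933] 0.08450952376279419
restbase 2392 ((526.8197631835938, -100.96852111816406), (261.523681640625, 220.10894775390625), 76.73070526123047) 0.010799762931173906
orange 2 [ 0.56523872 -0.02720877  0.07472454] [ 0.54484877 -0.03114619  0.05715283] [ 0.58562866 -0.02327135  0.09229624]
slbase 1301 ((536.673095703125, -297.17034912109375), (151.23348999023438, 175.72486877441406), 16.076147079467773) 0.01284690495032259
pin 289 [ 0.51039216 -0.2657246   0.18645643] [ 0.49298028 -0.2897107   0.15020884] [ 0.53264645 -0.25561253  0.21298825]
top noise 0.003114787257257442
disp 1401 ((538.9727172851562, 255.3227081298828), (80.80154418945312, 170.02256774902344), 74.21212005615234) 0.014634433706734118
 brass 134 [0.53933915 0.25549482 0.04003789] 0.05022476180218738
restbase 1570 ((549.95068359375, -11.122512817382812), (99.00202178955078, 221.1016387939453), 77.18478393554688) 0.012453524521030324
orange 390 [ 0.55772181 -0.01843377  0.11378273] [ 0.49062403 -0.04439548  0.05466841] [0.61888094 0.01105476 0.17709886]
slbase 1315 ((530.1505126953125, -264.99237060546875), (149.84767150878906, 110.72786712646484), 17.050220489501953) 0.01422191109464177
pin 163 [ 0.51257806 -0.26669427  0.1967405 ] [ 0.49467056 -0.28611913  0.15195314] [ 0.53534732 -0.25399044  0.21286042]
```

View pics/c.png

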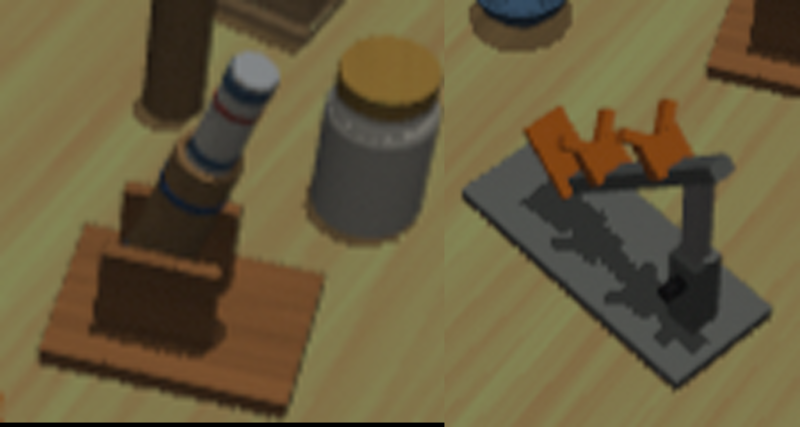

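```bash
python3 - <<'E' 2>/dev/null
from snap import *
from scipy.optimize import least_squares
D=pickle.load(open("d.pkl","rb"))
def sub(C,b,m):
    k=np.zeros((480,640),bool);k[b[1]:b[3],b[0]:b[2]]=1
    return C[k&m&np.isfinite(C[...,0])]
for n in ("side","top"):
    im,C=D[n]
    P=sub(C,{"side":(375,130,420,195),"top":(400,215,450,270)}[n],(C[...,2]>.158)&(C[...,2]<.23))
    d0=np.hypot(P[:,0]-.511,P[:,1]+.267); P=P[d0<.04]
    def ax(p):
        y=p[2]; return np.array([-np.sin(p[3])*np.cos(y),-np.sin(p[3])*np.sin(y),np.cos(p[3])])
    def dist(p):
        a=ax(p); q=P-np.array([p[0],p[1],.185]); t=q@a
        return np.linalg.norm(q-np.outer(t,a),axis=1),t
    o=np.array([.513,-.266,np.radians(17),np.radians(15)])
    for free in (2,4):
        f=lambda x:((dist(np.r_[x,o[free:]])[0]-.014)*1000)[keep]
        keep=np.ones(len(P),bool); x=o[:free]
        for it in range(4):
            t=dist(np.r_[x,o[free:]])[1]; keep=t<.025-.003
            s=least_squares(f,x,loss="soft_l1",f_scale=1.,x_scale=[.001,.001,.02,.02][:free]); x=s.x
        print(n,"pin@z.185",keep.sum(),x.round(4),"res",np.median(abs(s.fun)).round(2),"top t",np.percentile(t,97).round(4))
    h=cv2.cvtColor(im,cv2.COLOR_BGR2HSV); H,S,V=[h[...,i].astype(int) for i in range(3)]
    b={"side":(296,205,362,250),"top":(310,200,350,270)}[n]
    P=sub(C,b,(S>140)&(H<14)&(V>60)&(C[...,2]>.05)&(C[...,2]<.23))
    y=np.radians(-13); q=P-[.55,-.011,0]
    X=q[:,0]*np.cos(y)+q[:,1]*np.sin(y); Y=-q[:,0]*np.sin(y)+q[:,1]*np.cos(y)
    u=(X-P[:,2])/2**.5; nn=(X+P[:,2])/2**.5
    print("rest",len(P),"Y med",np.percentile(Y,[5,50,95]).round(4))
    for lo in np.arange(-.2,.06,.01):
        k=(u>=lo)&(u<lo+.01)
        if k.sum()>3: print("  u",lo.round(3),k.sum(),"n",np.percentile(nn[k],[10,50,90]).round(3),"Y",np.percentile(Y[k],[5,50,95]).round(3))
E
```

```text
side pin@z.185 186 [ 0.5119 -0.274 ] res 0.52 top t 0.0251
side pin@z.185 185 [ 0.5119 -0.274   0.2812  0.2706] res 0.49 top t 0.025
rest 460 Y med [-0.0218 -0.0035  0.0094]
  u -0.15 155 n [0.069 0.081 0.097] Y [-0.022 -0.006  0.01 ]
  u -0.14 11 n [0.087 0.097 0.1  ] Y [-0.023 -0.011  0.014]
  u -0.07 137 n [0.068 0.083 0.097] Y [-0.024 -0.004  0.009]
  u -0.06 11 n [0.085 0.093 0.099] Y [-0.021  0.007  0.013]
  u -0.02 141 n [0.067 0.09  0.105] Y [-0.02  -0.003  0.007]
  u -0.01 5 n [0.072 0.08  0.097] Y [0.007 0.007 0.007]
top pin@z.185 65 [ 0.5138 -0.2706] res 0.22 top t 0.0273
top pin@z.185 65 [ 0.5138 -0.2706  0.2734  0.2669] res 0.23 top t 0.0274
rest 405 Y med [-0.0205 -0.0054  0.009 ]
  u -0.15 126 n [0.07  0.085 0.1  ] Y [-0.021 -0.006  0.01 ]
  u -0.14 7 n [0.087 0.089 0.097] Y [-0.004  0.001  0.007]
  u -0.07 114 n [0.071 0.086 0.099] Y [-0.022 -0.007  0.009]
  u -0.06 12 n [0.088 0.094 0.101] Y [-0.022 -0.011  0.005]
  u -0.02 143 n [0.072 0.09  0.108] Y [-0.019 -0.005  0.008]
```

```bash
cat >> snap.py <<'E'
from scipy.spatial.transform import Rotation as Ro
ux=lambda yaw:np.array([np.cos(yaw),np.sin(yaw),0]); Zv=np.array([0,0,1.])
def pose(g,yaw,p):
    "TCP pose with grasp point at g, tool tilted forward by p in the vertical plane of yaw"
    x=ux(yaw); z=np.sin(p)*x-np.cos(p)*Zv; y=-np.cross(Zv,x); 
    R=np.stack([np.cross(y,z),y,z],1)
    return np.asarray(g)+.019*z, Ro.from_matrix(R).as_quat()
SY=np.radians(16.5); RY=np.radians(-13); DY=np.radians(-16)
L=np.radians(15); SA=-np.sin(L)*ux(SY)+np.cos(L)*Zv          # sleeve axis
PM=np.array([.5129,-.2723,.185])+SA*(.0255-.09)               # pin mid at start
RO=np.array([.5487,-.0168,0])                                # rest origin (before X0)
DO=np.array([.538,.2535,0])
RD=(ux(RY)-Zv)/2**.5                                          # down-slope
E
python3 - <<'E'
from snap import *
D=pickle.load(open("d.pkl","rb"))
R0=RO+.146*Zv
print("sleeve origin",PM-.096*SA)
c=[("sl",PM+.066*SA,SY,0),("slabove",PM+.15*SA,SY,0),("slcoax",PM+.066*SA,SY,L),("out",PM+.2*SA,SY,0),
("rest",R0-.066*RD,RY,np.radians(30)),("restup",R0-.066*RD+.1*Zv,RY,np.radians(30))]
for a in(0,-20,-30,-40): c+=[(f"re{a}",R0,RY,np.radians(a)),(f"reup{a}",R0+.15*Zv,RY,np.radians(a)),(f"disp{a}",DO+.05*Zv,DY,np.radians(45+a)),(f"dispup{a}",DO+.2*Zv,DY,np.radians(45+a))]
for n,g,y,p in c:
    j=r.solve_ik(*pose(g,y,p)); print(n,None if j is None else np.round(j,2))
E
```

```text
sleeve origin [ 0.55272981 -0.26050187  0.0299689 ]
sl [ 0.52  0.36 -0.16  1.73  0.06  1.05 -0.93]
slabove [ 0.55  0.27 -0.16  1.66  0.04  1.21 -0.89]
slcoax [ 0.72  0.28 -0.23  1.89 -0.17  0.8  -0.67]
out [ 0.57  0.23 -0.16  1.61  0.04  1.31 -0.87]
rest [ 1.17  0.14 -1.45  2.28  0.84  0.51 -2.72]
restup [ 1.06 -0.23 -1.08  2.13 -0.1   0.61 -1.79]
re0 [ 0.22  0.38 -0.35  1.84  0.16  0.95 -2.  ]
reup0 [ 0.3   0.25 -0.44  1.64  0.11  1.27 -1.96]
disp0 [-0.95  0.55 -0.01  2.25  1.54  0.74  2.06]
dispup0 [ 0.01  0.55 -1.23  2.12  1.43  1.32  2.49]
re-20 [ 0.15  0.58 -0.23  1.55  0.03  1.36 -1.87]
reup-20 [ 0.18  0.47 -0.27  1.36  0.02  1.65 -1.89]
disp-20 [-1.21  0.52  0.59  2.13  0.26  0.34 -2.81]
dispup-20 [-1.44  0.29  0.84  2.02  0.21  0.67 -2.65]
re-30 [ 0.13  0.7  -0.18  1.4  -0.02  1.56 -1.84]
reup-30 [ 0.14  0.59 -0.21  1.23 -0.03  1.83 -1.87]
disp-30 [-1.12  0.54  0.62  2.03 -0.21  0.5  -2.27]
dispup-30 [-1.15  0.3   0.62  1.9   0.04  0.83 -2.44]
re-40 [ 0.11  0.82 -0.14  1.26 -0.06  1.75 -1.81]
reup-40 None
disp-40 [-0.15  0.58 -0.55  1.85  0.51  0.79 -2.83]
dispup-40 [ 0.14  0.5  -0.96  1.7   0.53  1.15 -2.83]
```

```bash
sed -i 's/def pose(g,yaw,p):/def pose(g,yaw,p,f=1):/; s/y=-np.cross(Zv,x);/y=-f*np.cross(Zv,x);/' snap.py
python3 - <<'E'
from snap import *
R0=RO+.146*Zv
c=[("sl",PM+.066*SA,SY,0),("out",PM+.2*SA,SY,0),("rest",R0-.066*RD,RY,np.radians(30)),("restup",R0-.066*RD+.1*Zv,RY,np.radians(30))]
for a in(0,-15,-25): c+=[(f"re{a}",R0,RY,np.radians(a)),(f"reup{a}",R0+.15*Zv,RY,np.radians(a)),(f"disp{a}",DO+.05*Zv,DY,np.radians(45+a)),(f"dispup{a}",DO+.2*Zv,DY,np.radians(45+a))]
for n,g,y,p in c:
    j=r.solve_ik(*pose(g,y,p,-1)); print(n,None if j is None else np.round(j,2))
E
```

```text
sl [ 0.94  0.46 -0.73  1.7   0.33  1.11  1.98]
out [ 0.99  0.3  -0.7   1.58  0.19  1.34  2.13]
rest [ 0.73  0.03 -0.97  2.29  0.63  0.43  0.58]
restup [ 0.54 -0.15 -0.69  2.15  0.16  0.63  1.07]
re0 [ 0.51  0.45 -0.74  1.82  0.36  1.01  0.97]
reup0 [ 0.55  0.31 -0.77  1.62  0.22  1.3   1.09]
disp0 [-0.45  0.64 -0.63  2.22  1.62  1.08 -1.03]
dispup0 [-0.11  0.44 -1.04  2.12  1.37  1.18 -0.64]
re-15 [ 0.47  0.62 -0.73  1.6   0.3   1.32  1.02]
reup-15 [ 0.49  0.5  -0.77  1.41  0.22  1.6   1.07]
disp-15 [-0.1   0.65 -0.9   2.1   1.39  0.98 -0.63]
dispup-15 [ 0.06  0.42 -1.07  1.98  1.05  1.05 -0.25]
re-25 [ 0.45  0.74 -0.73  1.45  0.28  1.52  1.04]
reup-25 [ 0.44  0.63 -0.76  1.27  0.21  1.78  1.05]
disp-25 [ 0.03  0.68 -0.98  2.    1.18  0.95 -0.35]
dispup-25 [ 0.13  0.44 -1.07  1.87  0.84  1.06 -0.01]
```

```bash
sed -i 's/yaw,p,f=1)/yaw,p,f=-1)/' snap.py
python3 - <<'E'
from snap import *
F=lambda:np.mean([np.array((r.hold(.03),r.state()["force"])[1]) for _ in range(5)],0)
r.reach(*pose(PM+.16*SA,SY,0)); 
r.line_to(pose(PM+.066*SA,SY,0)[0],v=.1)
b=F(); print("base",b, np.round(r.state()["joint_positions"],2))
r.set_gripper(.04); b2=F(); print("40mm",b2-b)
r.set_gripper(.02,20); f=F()-b; s=r.state(); sx=ux(SY); sy=np.cross(Zv,sx); sn=np.cross(sy,SA)
print("grip",f,"along x/y/axis",f@sn,f@sy,f@SA,"w",s["gripper_width"],"t",s["time_s"],"tcp",s["tool_pos"]-pose(PM+.066*SA,SY,0)[0],s["torque"])
np.save("b.npy",b)
p=get_image("side"); cv2.imwrite("pics/g.png",cv2.resize(p["pixels"][90:230,340:480],None,fx=4,fy=4,interpolation=2))
E
```

```text
base [ 0.30511993  0.00260727 -0.05239876] [ 0.91  0.44 -0.68  1.7   0.31  1.1   1.99]
40mm [-0.35988191 -0.31324427  0.21451392]
grip [ 0.60265321 -1.79878236  2.33369533] along x/y/axis 0.6686773944679925 -1.895870783561622 2.236847615472743 w 0.026149797275555237 t 6.0583 tcp [ 0.00026493 -0.00035448  0.00027103] [-0.47045622 -0.21155121 -0.03781443]
```

View pics/g.png

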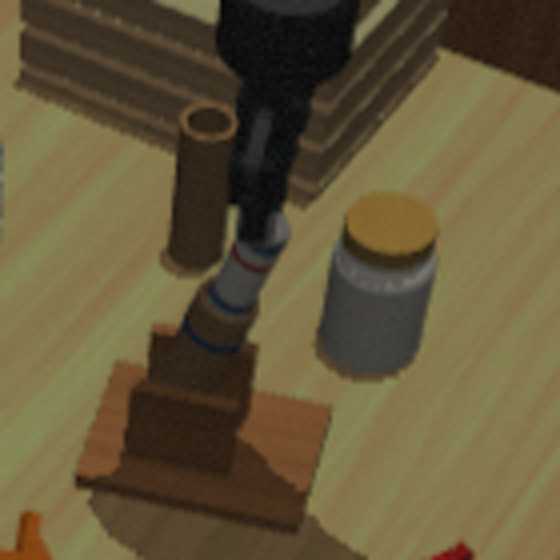

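```bash
cat > draw.py <<'E'
from snap import *
import sys
F=lambda:np.mean([np.array((r.hold(.02),np.r_[r.state()["force"],r.state()["torque"]])[1]) for _ in range(4)],0)
b=np.load("b.npy"); sx=ux(SY); sy=np.cross(Zv,sx); sn=np.cross(sy,SA)
def rep(s0):
    f=F(); a=f[:3]-b; T=f[3:]; s=r.state(); d=s["tool_pos"]-pose(PM+.066*SA,SY,0)[0]
    print("s %.1f off %.2f %.2f  F n %.2f y %.2f ax %.2f  T n %.3f y %.3f ax %.3f w %.4f t %.1f"%(d@SA*1e3,d@sn*1e3,d@sy*1e3,a@sn,a@sy,a@SA,T@sn,T@sy,T@SA,s["gripper_width"],s["time_s"]))
    return a,T
def run(s0,s1,step,off):
    a,T=rep(s0); s=s0
    while s<s1-1e-6:
        s=min(s+step,s1); off=off+np.clip(.15e-3*np.array([a@sn,a@sy]),-.8e-3,.8e-3)
        tgt=pose(PM+.066*SA,SY,0)[0]+s*SA+off[0]*sn+off[1]*sy
        r.line_to(tgt,v=.03); a,T=rep(s)
        if np.hypot(a@sn,a@sy)>7 or a@SA<-9: print("ABORT"); break
    np.save("off.npy",off); return s
E
python3 - <<'E'
from draw import *
r.set_gripper(.02,45); run(0,.012,.003,np.zeros(2))
E
```

```text
s 0.4 off 0.37 -0.45  F n 1.22 y -2.67 ax 5.20  T n -0.607 y -0.010 ax 0.192 w 0.0236 t 6.4
s 2.4 off 0.24 -0.34  F n 2.11 y -3.51 ax -4.47  T n -0.802 y -0.811 ax 0.212 w 0.0234 t 6.7
s 5.4 off 0.16 -0.40  F n 0.80 y -2.17 ax -6.59  T n -0.447 y -0.742 ax 0.107 w 0.0239 t 7.0
s 9.1 off 0.32 -0.83  F n 0.25 y -0.32 ax -2.83  T n 0.015 y -0.168 ax -0.018 w 0.0236 t 7.3
s 12.2 off 0.57 -1.22  F n -0.76 y 0.45 ax -2.06  T n 0.105 y -0.064 ax 0.018 w 0.0234 t 7.7
```

```bash
python3 - <<'E'
from draw import *
run(.012,.132,.006,np.load("off.npy"))
E
```

```text
s 12.1 off 0.61 -1.21  F n -0.38 y 0.15 ax -2.07  T n 0.091 y -0.084 ax -0.020 w 0.0235 t 7.7
s 18.1 off 0.64 -1.37  F n -0.54 y 0.71 ax -2.24  T n 0.070 y -0.102 ax -0.005 w 0.0236 t 8.1
s 24.1 off 0.53 -1.23  F n -0.32 y 0.22 ax -2.17  T n 0.034 y -0.098 ax -0.007 w 0.0233 t 8.6
s 30.1 off 0.50 -1.19  F n -0.26 y 0.17 ax -2.32  T n 0.021 y -0.110 ax 0.003 w 0.0235 t 9.0
s 36.1 off 0.48 -1.18  F n 0.10 y 0.04 ax -1.73  T n 0.003 y -0.106 ax -0.000 w 0.0235 t 9.4
s 42.1 off 0.48 -1.13  F n -0.08 y 0.25 ax -2.23  T n 0.000 y -0.095 ax 0.010 w 0.0236 t 9.8
s 48.1 off 0.49 -1.10  F n -0.25 y 0.14 ax -2.71  T n -0.006 y -0.103 ax 0.004 w 0.0235 t 10.2
s 54.1 off 0.41 -1.10  F n 0.07 y 0.19 ax -2.37  T n 0.012 y -0.077 ax 0.005 w 0.0237 t 10.6
s 60.1 off 0.46 -1.05  F n -0.33 y 0.12 ax -1.97  T n 0.014 y -0.085 ax 0.018 w 0.0236 t 11.1
s 66.1 off 0.38 -1.06  F n -0.44 y -0.02 ax -1.94  T n 0.012 y -0.106 ax -0.007 w 0.0235 t 11.5
s 72.1 off 0.33 -1.07  F n -0.73 y 0.32 ax -1.94  T n -0.014 y -0.122 ax -0.007 w 0.0234 t 11.9
s 78.1 off 0.21 -0.99  F n -0.58 y 0.25 ax -1.79  T n -0.029 y -0
[... 198 characters left out ...]
 -0.014 w 0.0236 t 13.1
s 96.1 off 0.03 -0.88  F n -0.41 y 0.02 ax -1.58  T n -0.019 y -0.093 ax 0.009 w 0.0235 t 13.6
s 102.1 off -0.09 -0.88  F n -0.26 y 0.06 ax -2.18  T n -0.052 y -0.052 ax -0.002 w 0.0235 t 14.0
s 108.1 off -0.11 -0.88  F n -0.60 y 0.02 ax -1.98  T n -0.030 y -0.074 ax -0.009 w 0.0238 t 14.4
s 114.0 off -0.35 -0.85  F n -0.70 y 0.49 ax -2.37  T n 0.003 y -0.017 ax -0.010 w 0.0240 t 14.8
s 120.1 off -0.32 -0.77  F n -0.62 y -0.28 ax -2.03  T n 0.012 y 0.011 ax 0.026 w 0.0238 t 15.2
s 126.1 off -0.42 -0.82  F n -0.69 y 0.53 ax -2.51  T n 0.007 y 0.023 ax -0.011 w 0.0233 t 15.6
s 132.1 off -0.52 -0.77  F n -0.80 y -0.25 ax -2.18  T n -0.018 y 0.034 ax 0.010 w 0.0238 t 16.1
```

```bash
python3 - <<'E'
from snap import *
r.set_gripper(.02,90)
s=r.state(); r.line_to(np.array(s["tool_pos"])+.05*Zv,v=.12)
PR=RO+.146*Zv-.006*ux(RY)       # intended pin mid at contact
g=lambda h:pose(PR-.066*RD+h*Zv,RY,np.radians(30))
r.reach(*g(.10)); print(r.state()["time_s"],np.round(r.state()["joint_positions"],2))
for n,b in(("side",(110,250,260,410)),("top",(170,300,270,380))):
    p=get_image(n); cv2.imwrite(f"pics/{n}1.png",p["pixels"])
a=cv2.imread("pics/side1.png")[110:320,250:450]; b=cv2.imread("pics/top1.png")[170:300,270:400]
c=np.hstack([cv2.resize(a,(400,420)),cv2.resize(b,(400,420))]); cv2.imwrite("pics/h.png",c)
E
```

```text
17.9667 [ 1.1  -0.26 -1.08  2.14 -0.18  0.62  1.43]
```

View pics/h.png

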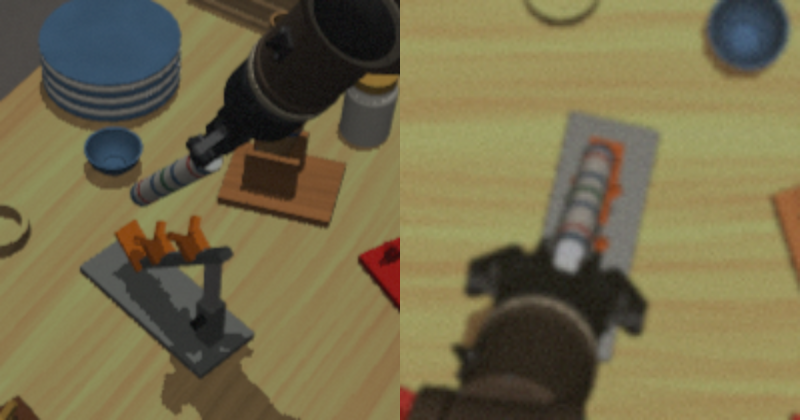

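```bash
cat >> snap.py <<'E'
from scipy.optimize import least_squares
def fitpin(C,mid,a,half=.075,gate=.03,lo=-.09):
    "fit a 28 mm cylinder near mid/axis a -> point, axis, median residual mm, count"
    Q=C[np.isfinite(C[...,0])]; q=Q-mid; t=q@a; d=np.linalg.norm(q-t[:,None]*a,axis=1)
    Q=Q[(t>lo)&(t<half)&(d<gate)]
    e1=np.cross(a,[.3,.9,.1]); e1/=np.linalg.norm(e1); e2=np.cross(a,e1)
    def un(x): 
        v=a+x[2]*e1+x[3]*e2; return mid+x[0]*e1+x[1]*e2, v/np.linalg.norm(v)
    def f(x):
        m,v=un(x); w=Q-m; return (np.linalg.norm(w-np.outer(w@v,v),axis=1)-.014)*1000
    s=least_squares(f,np.zeros(4),loss="soft_l1",f_scale=1.,x_scale=[.001,.001,.02,.02]); m,v=un(s.x)
    return m,v,np.median(abs(s.fun)),len(Q)
def rf(p,o=None,y=None):
    o=RO if o is None else o; y=RY if y is None else y; d=np.asarray(p)-o; c=ux(y); return np.array([d@c,d@np.cross(Zv,c),d[2]])
E
python3 - <<'E' 2>/dev/null
from snap import *
s=r.state(); R=Ro.from_quat(s["orientation"]).as_matrix(); gp=s["tool_pos"]-.019*R[:,2]
print("grasp in rest",rf(gp).round(4), "cmd",rf(RO+.246*Zv-.006*ux(RY)-.066*RD).round(4))
mid=gp+.066*RD
for n in("side","top"):
    im,C,_=shots(n,4)
    m,v,e,k=fitpin(C,mid,RD,half=.085,lo=-.03); m,v,e,k=fitpin(C,m,v,half=.085,lo=-.03,gate=.02)
    c=rf(v+RO); print(n,"mid",rf(m).round(4),"axis yaw",np.degrees(np.arctan2(c[1],c[0])).round(1),"pitch",np.degrees(np.arcsin(-c[2])).round(1),"res",e.round(2),k)
E
```

```text
grasp in rest [-0.0517 -0.0006  0.2934] cmd [-0.0527  0.      0.2927]
side mid [-0.0154 -0.0012  0.2364] axis yaw -0.3 pitch 53.3 res 0.32 307
top mid [0.0036 0.0013 0.2551] axis yaw -2.4 pitch 53.6 res 1.91 173
```

```bash
python3 - <<'E' 2>/dev/null
from snap import *
r.set_gripper(.02,120)
PR=RO+.146*Zv-.006*ux(RY)
P,q=pose(PR-.066*RD+.06*Zv,RY,np.radians(38.4))
r.line_to(P,q,v=.08)
s=r.state(); R=Ro.from_quat(s["orientation"]).as_matrix(); gp=s["tool_pos"]-.019*R[:,2]
print("grasp in rest",rf(gp).round(4),s["time_s"],np.round(s["joint_positions"],2))
mid=gp+.066*RD
im,C,_=shots("side",4)
m,v,e,k=fitpin(C,mid,RD,half=.085,lo=-.03); m,v,e,k=fitpin(C,m,v,half=.085,lo=-.03,gate=.02)
c=rf(v+RO); print("mid",rf(m).round(4),"axis yaw",np.degrees(np.arctan2(c[1],c[0])).round(1),"pitch",np.degrees(np.arcsin(-c[2])).round(1),"res",e.round(2),k)
# lower end along axis
Q=C[np.isfinite(C[...,0])]; w=Q-m; t=w@v; d=np.linalg.norm(w-np.outer(t,v),axis=1); t=t[(d<.017)&(t>.06)&(t<.12)]; print("low end t",np.percentile(t,[90,97,99]).round(4), "line at grasp off", (np.cross(gp-m,v)@np.cross(Zv,ux(RY))).round(4), "grasp t",((gp-m)@v).round(4))
E
```

```text
grasp in rest [-5.220e-02  1.000e-04  2.533e-01] 19.3167 [ 1.07 -0.28 -1.13  2.32 -0.11  0.3   1.31]
mid [-0.0094 -0.0007  0.2028] axis yaw -0.2 pitch 45.8 res 0.38 306
low end t [0.0834 0.0865 0.0877] line at grasp off 0.0045 grasp t -0.0661
```

```bash
python3 - <<'E' 2>/dev/null
from snap import *
def st(l):
    s=r.state(); R=Ro.from_quat(s["orientation"]).as_matrix(); gp=s["tool_pos"]-.019*R[:,2]; f=rf(np.array(s["force"])+RO)
    print(l,"grasp",rf(gp).round(4),"F",f.round(2),"t",round(s["time_s"],1)); return np.array(s["tool_pos"])
p=st("start")
print(r.line_to(p-.03*Zv,v=.06,stop_force=3)); p=st("a")
print(r.line_to(p-.06*Zv,v=.02,stop_force=2.5)); p=st("contact"); r.hold(.2); st("hold")
im,C,_=shots("side",3); cv2.imwrite("pics/i.png",cv2.resize(im[150:320,270:450],None,fx=4,fy=4,interpolation=2))
np.save("contact.npy",p)
E
```

```text
start grasp [-5.200e-02  2.000e-04  2.535e-01] F [ 0.87  0.8  -2.68] t 19.5
False
a grasp [-5.160e-02 -1.000e-04  2.239e-01] F [ 0.   -0.27 -2.42] t 20.1
```

```bash
python3 - <<'E'
from snap import *
s=r.state(); p=np.array(s["tool_pos"]); print(np.round(s["joint_positions"],3))
for h in (.01,.02,.03,.04,.05):
    j=r.solve_ik(p-h*Zv,s["orientation"]); print(h,None if j is None else np.round(j,2))
for h in (.02,.03,.045):
  for tilt in (38.4,30):
    P,q=pose(p-.019*Ro.from_quat(s["orientation"]).as_matrix()[:,2]-h*Zv,RY,np.radians(tilt))
    for f in(1,-1):
        j=r.solve_ik(*pose(P-.019*Ro.from_quat(q).as_matrix()[:,2],RY,np.radians(tilt),f)); print(h,tilt,f,None if j is None else np.round(j,2))
E
```

```text
[ 1.247 -0.248 -1.318  2.36  -0.066  0.208  1.26 ]
0.01 [ 1.32 -0.24 -1.39  2.37 -0.05  0.18  1.25]
0.02 [ 0.62 -0.05 -0.89  2.4   1.02  0.32  0.15]
0.03 [ 0.88 -0.01 -1.15  2.41  1.15  0.32  0.03]
0.04 [ 0.54  0.01 -0.85  2.43  1.26  0.35 -0.11]
0.05 [ 0.31  0.02 -0.64  2.45  1.35  0.35 -0.21]
0.02 38.4 1 None
0.02 38.4 -1 [ 0.62 -0.05 -0.89  2.4   1.02  0.32  0.15]
0.02 30 1 [ 0.65 -0.01 -0.88  2.28  0.52  0.44 -2.45]
0.02 30 -1 [ 0.65 -0.01 -0.88  2.28  0.52  0.44  0.69]
0.03 38.4 1 None
0.03 38.4 -1 [ 0.88 -0.01 -1.15  2.41  1.15  0.32  0.03]
0.03 30 1 [ 0.4  -0.   -0.64  2.31  0.58  0.43 -2.53]
0.03 30 -1 [ 0.63  0.01 -0.87  2.3   0.59  0.43  0.61]
0.045 38.4 1 None
0.045 38.4 -1 [ 0.31  0.01 -0.64  2.44  1.3   0.35 -0.16]
0.045 30 1 [-0.04  0.   -0.22  2.35  0.66  0.4  -2.62]
0.045 30 -1 [ 0.59  0.04 -0.85  2.32  0.71  0.41  0.49]
```

```bash
python3 - <<'E'
from snap import *
s=r.state(); p0=np.array(s["tool_pos"]); q=s["orientation"]; g0=p0-.019*Ro.from_quat(q).as_matrix()[:,2]
JL=np.array(r.solve_ik(p0-.05*Zv,q)); print(JL.round(3))
r.line_to(p0+.028*Zv,v=.1)
r.reach(*pose(g0+.12*Zv-.04*ux(RY),RY,np.radians(20))); print("up",np.round(r.state()["joint_positions"],2))
JH=JL.copy(); JH[1]-=.24; r.move_joints(JH); s=r.state(); print("JH tcp",rf(s["tool_pos"]).round(3),s["time_s"])
for h in (.05,.03,.01,-.01,-.03,-.045,-.06):
    j=r.solve_ik(p0+h*Zv,q); print(h,None if j is None else np.round(j,2))
np.save("p0q.npy",np.r_[p0,q])
E
```

```text
[ 0.306  0.021 -0.636  2.45   1.353  0.353 -0.215]
up [ 0.55 -0.19 -0.64  1.99 -0.    0.97  1.24]
JH tcp [-0.024 -0.002  0.279] 22.5833
0.05 [ 0.21 -0.19 -0.46  2.32  0.53  0.45  0.65]
0.03 [ 0.28 -0.16 -0.54  2.34  0.61  0.4   0.56]
0.01 [ 0.28 -0.12 -0.56  2.37  0.76  0.37  0.41]
-0.01 [ 0.29 -0.08 -0.58  2.4   0.94  0.35  0.22]
-0.03 [ 0.3  -0.03 -0.61  2.43  1.14  0.34  0.  ]
-0.045 [ 0.31  0.01 -0.63  2.44  1.3   0.35 -0.16]
-0.06 [ 0.32  0.05 -0.66  2.46  1.45  0.37 -0.32]
```

```bash
python3 - <<'E'
from snap import *
import warnings; warnings.simplefilter("ignore")
a=np.load("p0q.npy"); p0,q=a[:3],a[3:]
r.reach(p0+.02*Zv,q)
s=r.state(); R=Ro.from_quat(s["orientation"]).as_matrix(); gp=s["tool_pos"]-.019*R[:,2]
im,C,_=shots("side",4)
m,v,e,k=fitpin(C,gp+.066*RD,RD,half=.085,lo=-.03); m,v,e,k=fitpin(C,m,v,half=.085,lo=-.03,gate=.02)
c=rf(v+RO); print("mid",rf(m).round(4),"yaw",np.degrees(np.arctan2(c[1],c[0])).round(1),"pitch",np.degrees(np.arcsin(-c[2])).round(1),"res",e.round(2),k)
def st(l):
    s=r.state(); R=Ro.from_quat(s["orientation"]).as_matrix(); gp=s["tool_pos"]-.019*R[:,2]; f=rf(np.array(s["force"])+RO)
    print(l,"grasp",rf(gp).round(4),"F",f.round(2),"t",round(s["time_s"],1)); return np.array(s["tool_pos"])
if abs(np.degrees(np.arcsin(-c[2]))-45)<4:
    r.line_to(p0-.005*Zv,v=.08); p=st("a")
    print(r.line_to(p-.055*Zv,v=.02,stop_force=2.5)); p=st("contact"); r.hold(.2); st("hold")
    im,C,_=shots("side",3); cv2.imwrite("pics/i.png",cv2.resize(im[150:320,270:450],None,fx=4,fy=4,interpolation=2))
    gp=p-.019*R[:,2]; m,v,e,k=fitpin(C,gp+.066*RD,RD,half=.085,lo=-.03,gate=.02)
    c=rf(v+RO); print("mid",rf(m).round(4),"pitch",np.degrees(np.arcsin(-c[2])).round(1),"res",e.round(2))
E
```

```text
mid [-0.0092 -0.0013  0.1929] yaw -0.3 pitch 46.1 res 0.34 300
a grasp [-5.16e-02 -2.00e-04  2.19e-01] F [-0.    0.09 -2.16] t 23.9
True
contact grasp [-0.052  -0.0009  0.2036] F [ 1.25 -0.73 -2.13] t 25.1
hold grasp [-0.0523 -0.0011  0.2036] F [ 1.13 -1.01 -1.9 ] t 25.3
mid [-0.0062 -0.002   0.1561] pitch 42.2 res 0.57
```

View pics/i.png

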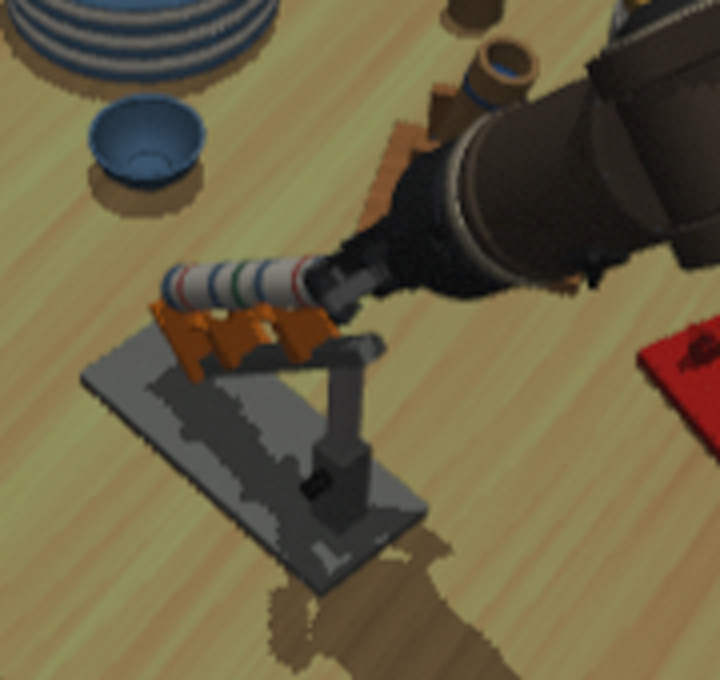

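```bash
cat > seat.py <<'E'
from snap import *
import warnings; warnings.simplefilter("ignore")
N=(ux(RY)+Zv)/2**.5; RYv=np.cross(Zv,ux(RY))
def FT():
    v=np.mean([(r.hold(.02),np.r_[r.state()["force"],r.state()["torque"]])[1] for _ in range(4)],0)
    return v[:3],v[3:]
def gr():
    s=r.state(); R=Ro.from_quat(s["orientation"]).as_matrix(); return rf(s["tool_pos"]-.019*R[:,2])
F0=-2.2*Zv
def rep(l=""):
    f,T=FT(); f=f-F0; g=gr()
    print(l,"g",(g*1e3).round(1),"n %.2f y %.2f d %.2f"%(f@N,f@RYv,f@RD),"T",T.round(2),"t",round(r.state()["time_s"],1)); return f@N,f@RYv,f@RD
E
python3 - <<'E'
from seat import *
n,y,d=rep()
for i in range(16):
    dy=np.clip(.6e-3*y,-1.2e-3,1.2e-3); dn=-.7e-3 if n<2.5 else (0 if n<5 else .5e-3)
    if n>2.5 and abs(y)<.8: break
    r.line_to(r.state()["tool_pos"]+dy*RYv+dn*N,v=.02); n,y,d=rep(i)
    if abs(n)>12 or abs(y)>10: break
E
```

```text
g [-52.3  -1.1 203.6] n 1.05 y -0.67 d 1.04 T [ 0.04  0.76 -0.12] t 25.5
0 g [-52.8  -1.4 203.2] n 1.16 y -0.17 d 0.04 T [ 0.15  0.7  -0.01] t 25.8
1 g [-53.2  -1.4 202.7] n 1.79 y 0.23 d -1.08 T [ 0.13  0.64 -0.01] t 26.1
2 g [-53.7  -1.3 202.3] n 1.89 y -0.38 d -2.40 T [-0.01  0.59 -0.09] t 26.4
3 g [-54.1  -1.4 201.9] n 2.06 y -0.10 d -2.71 T [ 0.13  0.55 -0.01] t 26.7
4 g [-54.6  -1.4 201.5] n 2.78 y -0.34 d -3.15 T [ 0.11  0.47 -0.03] t 27.1
```

```bash
cat >> seat.py <<'E'
def pinfit(n="side",k=4,mid=None,lo=-.03):
    im,C,_=shots(n,k); h=cv2.cvtColor(im,cv2.COLOR_BGR2HSV)
    C=C.copy(); o=(h[...,1]>120)&((h[...,0]<16)|(h[...,0]>172)); C[cv2.dilate(o.astype(np.uint8),np.ones((3,3)))>0]=np.nan
    if mid is None:
        s=r.state(); mid=s["tool_pos"]-.019*Ro.from_quat(s["orientation"]).as_matrix()[:,2]+.066*RD-.004*N
    m,v,e,c=fitpin(C,mid,RD,half=.085,lo=lo,gate=.02); m,v,e,c=fitpin(C,m,v,half=.088,lo=lo,gate=.017)
    a=rf(v+RO); Q=C[np.isfinite(C[...,0])]; w=Q-m; t=w@v; d=np.linalg.norm(w-np.outer(t,v),axis=1); t=t[(d<.0165)&(t>.05)&(t<.12)]
    print(n,"mid",(rf(m)*1e3).round(1),"yaw",np.degrees(np.arctan2(a[1],a[0])).round(1),"pitch",np.degrees(np.arcsin(-a[2])).round(1),"res",e.round(2),c,"low end t",np.percentile(t,[90,98]).round(4) if len(t) else None)
    return im,C,m,v
E
python3 - <<'E'
from seat import *
im,C,m,v=pinfit("side"); im2,C2,m2,v2=pinfit("top")
h=cv2.resize(im[190:270,275:375],(400,320),interpolation=2); b=cv2.resize(im2[190:270,285:385],(400,320),interpolation=2)
cv2.imwrite("pics/j.png",np.hstack([h,b]))
E
```

```text
side mid [ -5.3  -2.3 157.4] yaw -0.4 pitch 39.3 res 0.37 249 low end t [0.0828 0.0852]
top mid [ -4.2   1.4 158.6] yaw 0.1 pitch 39.3 res 0.46 266 low end t [0.0843 0.0926]
```

View pics/j.png

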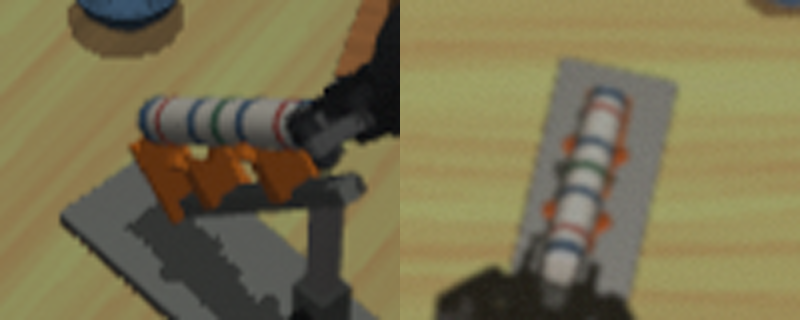

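```bash
python3 - <<'E'
from seat import *
D=pickle.load(open("d.pkl","rb"))
for n in("side","top"):
    im,C=D[n]; h=cv2.cvtColor(im,cv2.COLOR_BGR2HSV); H,S,V=[h[...,i].astype(int) for i in range(3)]
    b={"side":(296,205,362,250),"top":(310,200,350,270)}[n]; k=np.zeros((480,640),bool);k[b[1]:b[3],b[0]:b[2]]=1
    P=C[k&(S>140)&(H<14)&(V>60)&(C[...,2]>.05)&(C[...,2]<.23)]
    q=np.array([rf(p) for p in P]); u=(q[:,0]-q[:,2])/2**.5; nn=(q[:,0]+q[:,2])/2**.5
    for c in(-.145,-.065,-.015):
        m=abs(u-c)<.012; print(n,"u",np.percentile(u[m],[10,50,90]).round(4),"n",np.percentile(nn[m],[2,50,98]).round(4),"Y",np.percentile(q[m,1],[2,98]).round(4))
s=r.state(); R=Ro.from_quat(s["orientation"]).as_matrix(); g=s["tool_pos"]-.019*R[:,2]
r.line_to(s["tool_pos"]+.015*N-.005*RD,v=.05)
g=g+.018*N-.018*RD
P,q=pose(g,RY,np.radians(32.7)); r.line_to(P,q,v=.05); rep("up")
im,C,m,v=pinfit("side"); pinfit("top")
E
```

```text
side u [-0.1474 -0.1463 -0.1426] n [0.0656 0.0821 0.1006] Y [-0.0185  0.0192]
side u [-0.0677 -0.0661 -0.0611] n [0.0649 0.0836 0.1014] Y [-0.0196  0.0191]
side u [-0.0142 -0.0126 -0.0109] n [0.06   0.0898 0.1092] Y [-0.0158  0.0137]
top u [-0.1485 -0.1469 -0.1425] n [0.0664 0.0868 0.1022] Y [-0.018   0.0183]
top u [-0.0685 -0.0668 -0.0609] n [0.0678 0.087  0.1029] Y [-0.0187  0.0175]
top u [-0.015  -0.0135 -0.0119] n [0.0671 0.0895 0.1117] Y [-0.014   0.0148]
up g [-55.1  -1.6 226.2] n -0.08 y 0.30 d -0.01 T [0.24 0.94 0.01] t 28.6
side mid [-15.5  -2.4 172.5] yaw -0.4 pitch 49.7 res 0.37 232 low end t [0.0778 0.0869]
top mid [-14.4   1.5 173.7] yaw 0.1 pitch 49.9 res 0.43 188 low end t [0.0754 0.079 ]
```

```bash
python3 - <<'E'
from seat import *
s=r.state(); R=Ro.from_quat(s["orientation"]).as_matrix(); g=s["tool_pos"]-.019*R[:,2]
P,q=pose(g+.006*N+.020*RD,RY,np.radians(36.5)); r.line_to(P,q,v=.06); rep("pre")
im,C,m,v=pinfit("side",3)
F0=FT()[0]; import seat; seat.F0=F0
p=np.array(r.state()["tool_pos"])
print(r.line_to(p-.02*N,v=.02,stop_force=2.)); n,y,d=rep("c")
E
```

```text
pre g [-36.3  -1.5 217.1] n -0.06 y -0.06 d 0.02 T [ 0.25  1.07 -0.01] t 29.5
side mid [  4.8  -2.4 165. ] yaw -0.1 pitch 47.6 res 0.45 235 low end t [0.0849 0.0859]
True
c g [-50.7  -1.6 202.7] n 1.96 y 0.18 d -1.86 T [0.33 0.6  0.14] t 30.8
```

```bash
python3 - <<'E'
from seat import *
import seat; seat.F0=np.array([0,0,-2.2])
n,y,d=rep("c"); im,C,m,v=pinfit("side",3); pinfit("top",3)
cv2.imwrite("pics/k.png",cv2.resize(im[180:270,280:400],None,fx=6,fy=6,interpolation=2))
E
```

```text
c g [-50.8  -1.6 202.6] n 1.64 y 1.43 d -2.31 T [0.38 0.57 0.17] t 30.8
side mid [ -5.4  -2.4 154.6] yaw -0.4 pitch 43.2 res 0.45 240 low end t [0.0815 0.0843]
top mid [ -4.1   1.6 155.9] yaw 0.0 pitch 43.3 res 0.51 226 low end t [0.0816 0.0878]
```

View pics/k.png

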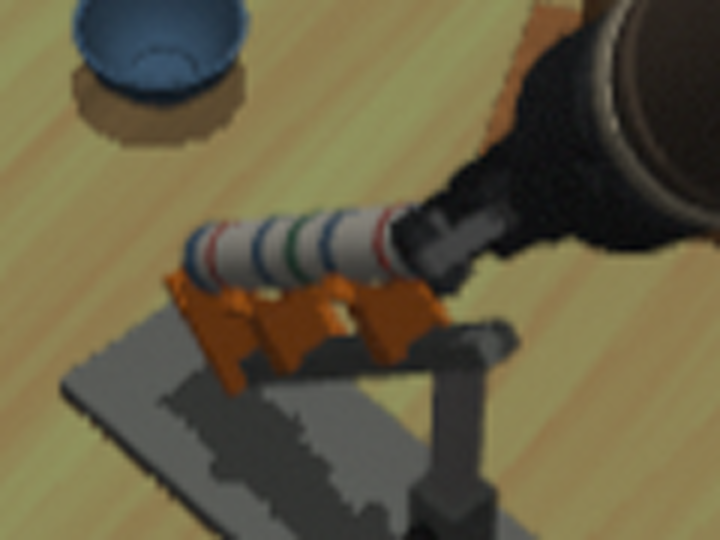

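```bash
python3 - <<'E'
from seat import *
import seat; seat.F0=np.array([0,0,-2.2])
p=np.array(r.state()["tool_pos"])
r.line_to(p+.0013*N,v=.02); rep("raised"); p=np.array(r.state()["tool_pos"])
print(r.line_to(p+.009*RD,v=.025,stop_force=4)); rep("slid9")
p1=np.array(r.state()["tool_pos"]); print(r.line_to(p1+.009*RD,v=.015,stop_force=3)); rep("stop")
print("slid",((np.array(r.state()["tool_pos"])-p)@RD).round(4)); pinfit("side",3)
E
```

```text
raised g [-50.2  -1.7 203.1] n 0.70 y 1.18 d 0.46 T [0.51 0.64 0.28] t 31.4
False
slid9 g [-43.9  -1.8 196.6] n 1.29 y 2.10 d 1.57 T [0.51 0.57 0.26] t 32.0
True
stop g [-43.5  -1.6 196.4] n 3.60 y -0.37 d -3.38 T [ 0.    0.33 -0.05] t 32.3
slid 0.0094
side mid [  1.1  -2.2 147.6] yaw -0.3 pitch 43.9 res 0.49 218 low end t [0.0825 0.0865]
```

```bash
python3 - <<'E'
from seat import *
r.set_gripper(.036); rep("rel"); r.set_gripper(.07); r.hold(.3); rep("open")
im,C,m,v=pinfit("side",3); s=r.state(); z=Ro.from_quat(s["orientation"]).as_matrix()[:,2]
r.line_to(s["tool_pos"]-.09*z+.01*N,v=.12)
pinfit("side",3,mid=RO-.0015*ux(RY)+.149*Zv,lo=-.085); pinfit("top",3,mid=RO-.0015*ux(RY)+.149*Zv,lo=-.085)
print(np.round(r.state()["joint_positions"],2),r.state()["time_s"])
E
```

```text
rel g [-44.1  -1.3 195.6] n 1.37 y 0.38 d -1.17 T [0.15 0.6  0.02] t 32.8
open g [-43.9  -1.3 195.9] n 1.95 y -0.48 d -1.84 T [0.14 0.59 0.01] t 33.6
side mid [  1.   -2.4 147.4] yaw -0.4 pitch 44.6 res 0.46 226 low end t [0.0815 0.0868]
side mid [ -1.1  -2.3 149.4] yaw -0.3 pitch 44.5 res 0.47 358 low end t [0.0833 0.0882]
top mid [1.000e-01 1.500e+00 1.506e+02] yaw -0.2 pitch 44.5 res 0.58 354 low end t [0.0925 0.0977]
[ 0.22 -0.26 -0.48  2.34  0.36  0.5   0.79] 34.9833
```

```bash
python3 - <<'E'
from seat import *
M=RO-.001*ux(RY)-.0005*RYv+.149*Zv; a=np.radians(-20)
r.reach(*pose(M+.15*Zv,RY,0)); print(np.round(r.state()["joint_positions"],2),r.state()["time_s"])
P,q=pose(M,RY,a); z=Ro.from_quat(q).as_matrix()[:,2]
r.reach(P-.09*z,q); print(np.round(r.state()["joint_positions"],2),r.state()["time_s"])
F0=FT()[0]; import seat; seat.F0=F0
print("hit",r.line_to(P,v=.1,stop_force=6)); rep("at")
E
```

```text
[-0.14  0.21  0.09  1.67 -0.02  1.26  1.31] 35.7417
[-0.08  0.55  0.13  1.39 -0.13  1.55  1.42] 36.2417
hit False
at g [ -0.4  -0.4 149.6] n -0.55 y -0.48 d 0.79 T [-0.07 -0.37  0.02] t 37.4
```

```bash
python3 - <<'E'
from seat import *
import seat
seat.F0=FT()[0]
r.set_gripper(.02,40); rep("grip"); print(r.state()["gripper_width"]); r.set_gripper(.02,80)
p=np.array(r.state()["tool_pos"]); r.line_to(p+.03*Zv,v=.06); rep("lift"); print(r.state()["gripper_width"])
r.line_to(p+.11*Zv,v=.15); rep("up"); M=RO-.001*ux(RY)-.0005*RYv+.26*Zv
im,C,m,v=pinfit("side",3,mid=M,lo=-.085); pinfit("top",3,mid=M,lo=-.085)
for h in(.2,.13,.08,.05,.045):
    j=r.solve_ik(*pose(DO+h*Zv,DY,np.radians(25))); print(h,None if j is None else np.round(j,2))
E
```

```text
grip g [ -1.   -0.5 149. ] n -0.44 y -0.42 d -0.22 T [-0.08 -0.36 -0.  ] t 38.1
0.02021338042878033
lift g [ -1.2  -0.5 178.8] n -0.31 y -0.62 d 0.05 T [-0.08 -0.34 -0.  ] t 39.0
0.020241870430316836
up g [ -1.7  -0.5 257.7] n -0.65 y -0.42 d 0.50 T [-0.06 -0.36 -0.  ] t 39.8
side mid [  8.7   2.9 270.7] yaw 11.4 pitch 29.7 res 0.97 37 low end t None
top mid [ -1.   -0.5 260. ] yaw -0.0 pitch 45.0 res nan 0 low end t None
0.2 [-0.72  0.23 -0.04  1.97  0.56  0.78  0.17]
0.13 [-0.85  0.32  0.12  2.05  0.59  0.62  0.09]
0.08 [-1.01  0.42  0.32  2.1   0.56  0.47  0.08]
0.05 [-1.09  0.49  0.43  2.12  0.48  0.37  0.13]
0.045 [-1.1   0.5   0.45  2.12  0.47  0.36  0.14]
```

```bash
python3 - <<'E'
from seat import *
M=RO-.0015*ux(RY)+.149*Zv
im,C,m,v=pinfit("side",3,mid=M,lo=-.085); im2,_,m2,v2=pinfit("top",3,mid=M,lo=-.085)
h=cv2.resize(im[170:290,270:390],(400,400),interpolation=2); b=cv2.resize(im2[180:280,280:380],(400,400),interpolation=2)
cv2.imwrite("pics/l.png",np.hstack([h,b]))
E
```

```text
side mid [ -1.1  -2.3 149.4] yaw -0.4 pitch 44.6 res 0.52 376 low end t [0.082  0.0868]
top mid [ -1.5   0.  149. ] yaw -0.0 pitch 45.0 res nan 0 low end t None
```

View pics/l.png

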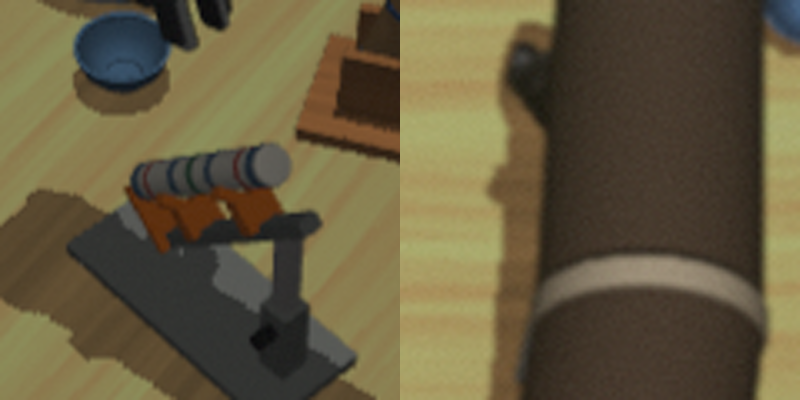

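```bash
python3 - <<'E'
from seat import *
r.set_gripper(.05)
M=RO-.001*ux(RY)-.0005*RYv+.149*Zv; P,q=pose(M,RY,np.radians(-20))
r.line_to(P,v=.15); s=r.state(); print(s["time_s"],gr(),Ro.from_quat(s["orientation"]).as_matrix().round(2).tolist())
im,C,_=shots("side",2); cv2.imwrite("pics/m.png",cv2.resize(im[130:260,270:400],(780,600)[:1]*2 if 0 else (600,600),interpolation=2))
E
```

```text
41.6583 [-0.00043886 -0.00041623  0.14980315] [[-0.92, 0.23, -0.33], [0.21, 0.97, 0.08], [0.34, 0.0, -0.94]]
```

View pics/m.png

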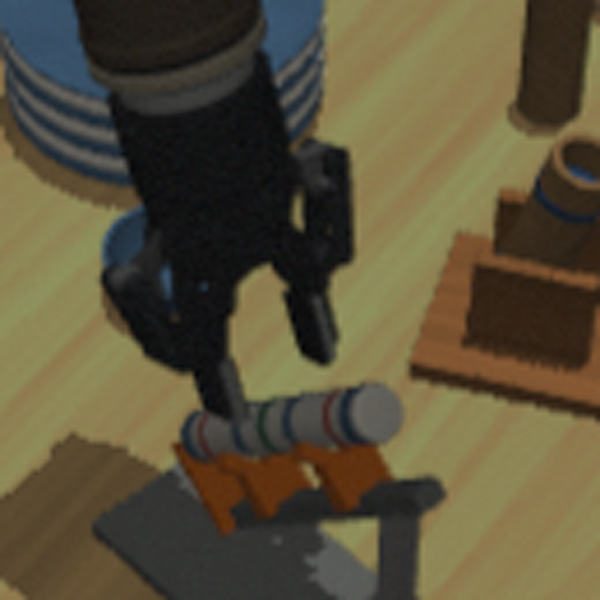

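```bash
python3 - <<'E'
from seat import *
im,C,_=shots("side",2); s=r.state(); R=Ro.from_quat(s["orientation"]).as_matrix(); 
Q=C.reshape(-1,3); c=im.reshape(-1,3).astype(int).max(1); w=(Q-s["tool_pos"])@R
k=(c<75)&np.isfinite(w[:,0])&(abs(w[:,0])<.03)&(abs(w[:,1])<.06)&(w[:,2]>-.06)&(w[:,2]<.02)
w=w[k]
for lo,hi in((-.06,-.015),(.015,.06)):
    m=(w[:,1]>lo)&(w[:,1]<hi); print(m.sum(),"tool z pct",np.percentile(w[m,2],[50,90,97,100]).round(4),"x",np.percentile(w[m,0],[5,50,95]).round(4),"y",np.percentile(w[m,1],[5,50,95]).round(4))
E
```

```text
50 tool z pct [-0.0526 -0.0449 -0.043  -0.0421] x [-0.0088  0.0044  0.0129] y [-0.0359 -0.0259 -0.0242]
47 tool z pct [-0.0531 -0.0456 -0.0435 -0.0425] x [-0.0031  0.0085  0.0131] y [0.0259 0.0318 0.0379]
```

```bash
python3 - <<'E'
from seat import *
import seat
seat.F0=FT()[0]
s=r.state(); R=Ro.from_quat(s["orientation"]).as_matrix(); p=np.array(s["tool_pos"])
print("hit",r.line_to(p+.022*R[:,2],v=.06,stop_force=4)); rep("deep")
r.set_gripper(.015,60); rep("grip"); print(r.state()["gripper_width"])
im,C,_=shots("side",1); cv2.imwrite("pics/n.png",cv2.resize(im[150:250,280:380],(600,600),interpolation=2))
E
```

```text
hit False
deep g [ -8.   -0.4 129. ] n -0.38 y 0.43 d -0.47 T [-0.06 -0.35  0.  ] t 42.5
grip g [ -7.6  -1.5 129.6] n 3.94 y -4.53 d -4.11 T [-0.9   0.21  0.43] t 42.9
0.02537788854918381
```

View pics/n.png

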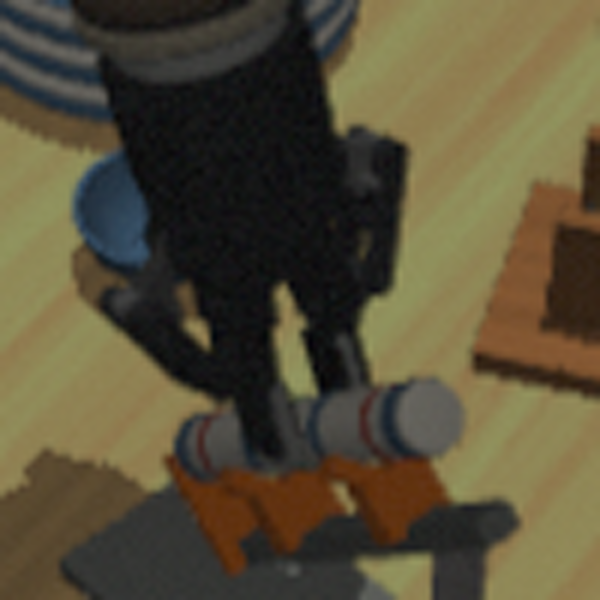

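```bash
python3 - <<'E'
from seat import *
import seat
seat.F0=np.zeros(3)
r.set_gripper(.015,100)
p=np.array(r.state()["tool_pos"]); r.line_to(p+.02*Zv,v=.04); r.line_to(p+.11*Zv,v=.15); rep("up"); print(r.state()["gripper_width"])
M=RO-.0015*ux(RY)+.259*Zv
im,C,m,v=pinfit("side",3,mid=M,lo=-.085)
h=lambda k,a:pose(DO+k*Zv,DY,a); a=np.radians(25)
for k in(.2,.13,.08,.05):
    P,q=pose(DO+k*Zv,DY,a); z=Ro.from_quat(q).as_matrix()[:,2]; j=r.solve_ik(P+.021*z,q); print(k,None if j is None else np.round(j,2))
E
```

```text
up g [ -8.1  -1.6 238.6] n -2.30 y 0.32 d 1.66 T [-0.09 -0.54  0.01] t 44.7
0.024220014014809645
side mid [ -1.9  -2.1 258.6] yaw 0.1 pitch 44.9 res 0.47 473 low end t [0.0869 0.0903]
0.2 [-0.74  0.26  0.    1.99  0.56  0.74  0.16]
0.13 [-0.89  0.36  0.19  2.06  0.58  0.56  0.1 ]
0.08 [-1.04  0.47  0.38  2.1   0.51  0.41  0.13]
0.05 [-1.11  0.54  0.47  2.12  0.42  0.31  0.18]
```

```bash
cat > disp.py <<'E'
from seat import *
import seat
DX=ux(DY); DYv=np.cross(Zv,DX)
def dpose(c,tilt):
    P,q=pose(c,DY,tilt); z=Ro.from_quat(q).as_matrix()[:,2]; return P+.021*z,q
def dfit(n,mid,k=3,show=True):
    im,C,_=shots(n,k); C=C.copy(); C[C[...,2]<mid[2]-.012]=np.nan
    m,v,e,c=fitpin(C,mid,DX,half=.085,lo=-.085,gate=.025); m,v,e,c=fitpin(C,m,v,half=.085,lo=-.085,gate=.018)
    Q=C[np.isfinite(C[...,0])]; w=Q-m; t=w@v; d=np.linalg.norm(w-np.outer(t,v),axis=1); t=t[(d<.0165)&(abs(t)<.12)]
    a=rf(v,np.zeros(3),DY); print(n,"mid(disp)",(rf(m,DO,DY)*1e3).round(1),"yaw",np.degrees(np.arctan2(a[1],a[0])).round(1),"pitch",np.degrees(np.arcsin(-a[2])).round(1),"res",e.round(2),c,"ends",np.percentile(t,[1,99]).round(4)); return im,m,v
E
python3 - <<'E'
from disp import *
a=np.radians(24.9)
r.reach(*dpose(DO+.2*Zv,a)); print(r.state()["time_s"])
r.line_to(dpose(DO+.11*Zv,a)[0],v=.15); print(r.state()["time_s"],np.round(r.state()["joint_positions"],2))
for n in("side","top"): dfit(n,DO+.11*Zv)
E
```

```text
45.9417
46.6917 [-0.78  0.39  0.06  2.06  0.69  0.55 -0.01]
side mid(disp) [  0.   -0.4 110.5] yaw 0.0 pitch -0.3 res 0.66 715 ends [-0.0874  0.0899]
top mid(disp) [  0.    3.7 112.8] yaw 0.3 pitch -0.2 res 1.1 363 ends [-0.0853  0.0914]
```

```bash
python3 - <<'E'
from disp import *
a=np.radians(24.9); T=DO-.0017*DYv
def rp(l):
    f,t=FT(); s=r.state(); z=Ro.from_quat(s["orientation"]).as_matrix()[:,2]; c=rf(s["tool_pos"]-.04*z,DO,DY); F=rf(f,np.zeros(3),DY)
    print(l,"pin",(c*1e3).round(1),"F",F.round(2),"t",round(s["time_s"],1)); return F
r.line_to(dpose(T+.064*Zv,a)[0],v=.1); F=rp("pre")
print(r.line_to(dpose(T+.040*Zv,a)[0],v=.015,stop_force=3)); rp("contact")
for n in("side","top"): dfit(n,DO+.05*Zv,2)
E
```

```text
pre pin [ 0.2 -1.2 64.6] F [ 0.25 -0.18 -2.39] t 47.7
True
contact pin [ 0.  -1.4 49.2] F [2.32 2.01 0.82] t 48.7
side mid(disp) [ 0.  -2.1 48.7] yaw 0.0 pitch -0.0 res 0.83 678 ends [-0.0883  0.0893]
top mid(disp) [-0.   1.7 50.6] yaw 0.0 pitch 0.1 res 1.18 342 ends [-0.0854  0.09  ]
```

```bash
python3 - <<'E'
from disp import *
r.set_gripper(.036); r.set_gripper(.06); r.hold(.1)
s=r.state(); z=Ro.from_quat(s["orientation"]).as_matrix()[:,2]
r.line_to(s["tool_pos"]-.1*z,v=.1); p=np.array(r.state()["tool_pos"]); r.line_to(p+.05*Zv-.05*DX,v=.15); print(r.state()["time_s"])
im,_,_=dfit("side",DO+.05*Zv,3); im2,_,_=dfit("top",DO+.05*Zv,3); F,_=FT(); print("F",F.round(2),r.state()["time_s"])
h=cv2.resize(im[280:400,210:330],(400,400),interpolation=2); b=cv2.resize(im2[150:350,150:350],(400,400),interpolation=2)
cv2.imwrite("pics/o.png",np.hstack([h,b]))
E
```

```text
51.4167
side mid(disp) [ 0.  -1.9 48.7] yaw 0.2 pitch 0.1 res 0.74 781 ends [-0.0887  0.0882]
top mid(disp) [-0.   2.  50.8] yaw 0.2 pitch 0.2 res 1.03 581 ends [-0.0839  0.0889]
F [-0.13 -0.15  0.44] 51.7833
```

View pics/o.png

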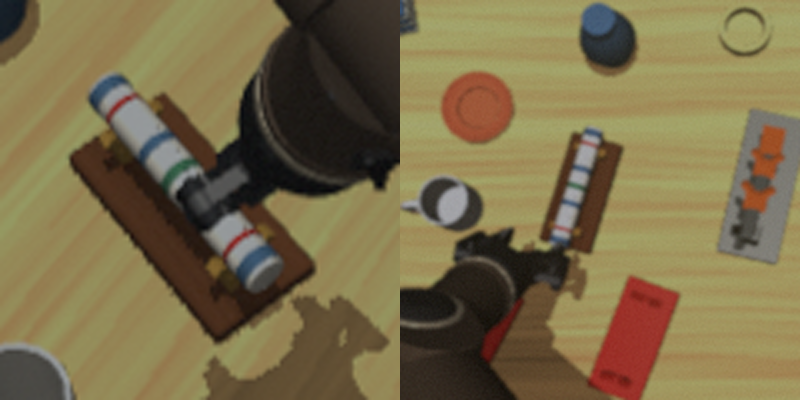

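The picture shows the pin lying in both brass saddles of the dark board, with its green centre band at about (578,187) in the right half. The gripper is clear of it and the neighbouring wares have not moved.

```bash
python3 -c "
from snap import *
r.job_done(); print(r.state()['time_s'])"
```

```text
the job is handed in; nothing more can be done
the job is handed in; nothing more can be done
```

The rolling pin is lying let go, level and centred in the two brass saddles of the dark display stand. I handed the job in at about 52 s; the robot reported no verdict.

- **Drawing:** I pulled the pin out in line with the leaning sleeve, correcting sideways by the measured force. Side force on the tool was at most about 4 N right at the start and under 1 N afterwards. These are wrist readings; I could not measure the contact force inside the sleeve directly.
- **Slanting rest:** I felt for the height and slid the pin down to what I took to be the stop, with about 3–4 N on contact. After I let go, it lay at 44.5° with its centre about 149 mm up.
- **Second grip:** My first try closed above the pin without touching it, because the pads stood about 20 mm farther back than I had assumed. The pin did not move. I went deeper, gripped it across the middle and lifted it clear.
- **Last checks on the stand:** With about 3 N felt at touchdown, the pin's centre was about 49–51 mm high and its axis within 0.3° of level and of the stand's x. It was about 2 mm from centre at most.
- **What disagreed:** The two cameras differ by about 4 mm sideways, for the stand as much as for the pin. Measured against the stand in each camera's own view, the sideways error is near zero.
- **Other wares:** In the last picture those in view stood where they had been. I did not re-measure them, and the bowl, jar and spare tube were not in that view.

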